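Scrub out the measuring jug with the long brush

TASK

Take the long brush with the orange handle out of its grey stand and scrub out the blue measuring jug: push the brush down to the bottom of the jug three times, drawing it up at least half the jug's depth between the pushes. Then put the brush back in its stand, lowering it to the stand's floor without dropping it, and let go. Leave the jug standing upright where it is, and do not disturb the bottle, the tub or the magnifier.

Things in the scene. Friction and masses are not known exactly. Their poses are not given: they have to be found in the camera images.
- brush: Loose brush, 200 mm long, 0.14 kg, upright in the stand. Origin: centre of the flat end of its white bristle head; z along it to the handle. Head: stiff core 48 mm in diameter from 0 to 85 mm, with soft bristle rings 57 mm in diameter (seen, not felt), tapering in to 95 mm; steel shank 12 mm in diameter to 130 mm; round orange handle 26 mm in diameter, 130 to 200 mm.
- brush_grip (a point): Middle of the brush's orange handle, on its axis, 165 mm above the brush's origin; z along the brush. Grip the handle here, 26 mm wide, from above.
- stand: Grey round cup fixed to the worktop, the brush's place. Origin: centre of its underside, on the worktop. Outside 72 mm, inside 64 mm in diameter, rim at 70 mm, floor at 6 mm; a foot disc 104 mm in diameter and 5 mm high.
- stand_floor (a point): Centre of the stand's inner floor, 6 mm above the worktop; z up.
- jug: Loose blue open jug, 0.35 kg, 125 mm high. Origin: centre of its underside, z up. Outside 76, inside 68 mm in diameter up to 95 mm height, then flaring to 96 outside, 88 mm inside at the rim; inner floor at 6 mm; foot disc 96 mm in diameter. Loop handle, 10 mm thick, reaches out to 75 mm along the jug's +y, 25 to 93 mm high.
- jug_floor (a point): Centre of the jug's inner floor, 6 mm above its underside (the jug is 119 mm deep inside); z up out of the jug's mouth.
- descaler: Bystander: closed white bottle, green label, red cap, 72 mm in diameter and 150 mm high, standing. Origin: centre of its underside. The bottle, the jug and the stand can each be on the left, in the middle or on the right.
- tub: Bystander: pale blue open tub, 110 x 170 x 70 mm (x, y, z). Origin: centre of its underside.
- magnifier: Bystander: white hand magnifier lying flat, 14 mm thick: a ring 124 mm in diameter, with a handle 26 mm wide that reaches 185 mm from the ring's centre along -y. Origin: ring's centre, on the worktop.

How it is judged:
On the way, in this order (a step that is already met when the one before it is completed fails the run):
1. the gripped brush is down inside the jug for the first time, the end of its head within 15 mm of the jug's floor (z of brush in the frame of jug_floor below 0.015 m and horizontal distance between brush and jug_floor below 0.025 m and angle between each of brush, jug's own z axis and vertical below 0.4 rad and contact force between the fingers and brush above 0.5 N), for 0.05 s.
2. still gripped and over the jug's floor, the brush is drawn up so that the end of its head is more than 50 mm above the jug's floor (z of brush in the frame of jug_floor above 0.05 m and horizontal distance between brush and jug_floor below 0.025 m and angle between each of brush, jug's own z axis and vertical below 0.4 rad and contact force between the fingers and brush above 0.5 N), for 0.02 s.
3. the gripped brush is down inside the jug for the second time, the end of its head within 15 mm of the jug's floor (all of step 1), for 0.05 s.
4. still gripped and over the jug's floor, the brush is drawn up so that the end of its head is more than 50 mm above the jug's floor (all of step 2), for 0.02 s.
5. the gripped brush is down inside the jug for the third time, the end of its head within 15 mm of the jug's floor (all of step 3), for 0.05 s.
At the end, for the whole second after the job is handed in: The brush stands released and at rest in its stand: the end of its head within 20 mm of the stand's centre and 15 mm of its floor, leaning less than 20 degrees. The jug stands upright on the worktop (within 0.1 rad, underside below 10 mm), at rest, within 50 mm of where it started (horizontal distance between brush and stand_floor below 0.02 m and z of brush in the frame of stand_floor below 0.015 m and angle between brush's own z axis and vertical below 0.35 rad and linear speed of each of brush, jug below 0.02 m/s and angle between jug's own z axis and vertical below 0.1 rad and height (world z) of jug below 0.01 m and distance of jug from where it was at the start of the episode below 0.05 m); the robot touches nothing.
It fails at once if the brush is dropped: not held by the fingers while the end of its head is more than 45 mm above the worktop (height (world z) of brush above 0.045 m and contact force between the fingers and brush below 0.05 N).
It fails at once if the jug is tipped by more than 0.6 rad (angle between jug's own z axis and vertical above 0.6 rad).
It fails at once if the bottle, the tub or the magnifier is moved by more than 30 mm, or the bottle tipped (distance of any of descaler, tub, magnifier from where it was at the start of the episode above 0.03 m or angle between descaler's own z axis and vertical above 0.4 rad).
It also fails if it takes over 64 s, if anything falls off the work surface, if the arm or the gripper's body presses on something with over 40 N, if the wrist force passes 120 N, or if a joint passes its speed limit or range.

ROBOT

A 6-joint arm with a two-finger parallel gripper is mounted at the origin on the work surface. World frame = base frame: x ahead of the robot, y to its left, z up, the work surface at z = 0. Lengths are in m, angles in rad, forces in N, time in s.
With the tool pointing down it reaches from about 0.35 to 0.975 m from the base axis. Payload 4.9 kg.
Tool frame: the origin (TCP) lies at the very end of the fingers, on their centre line; the grasp point (between the pads) lies 19 mm behind it (pinch_z is the distance from the TCP to the grasp point, in m); z points along the fingers, y is the line along which they close (so a half turn about z gives the same grasp; the last joint's range is limited). The gripper opens to 85 mm and grips with 20 to 120 N. Pads are 22 mm wide; open, the fingers measure 114 mm over their backs; the gripper's body (76 mm by 85 mm) begins 54 mm behind the grasp point. The pads swing forward as they close: fully open they stand 13 mm farther back than shut.
Start: joints at [1.078, 0.053, 1.613, -0, 1.476, -0.119], TCP at [0.228, 0.582, 0.231] pointing down, gripper open.
Joint ranges: [-3.01, 3.01], [-1.01, 2.22], [0.06, 2.58], [-1.02, 4.17], [0.09, 2.62], [-3.14, 3.14]. Speed limits (rad/s): [2.57, 2.57, 3.14, 3.14, 3.14, 3.14].

INTERFACE

Orientations are given as a unit quaternion [w, x, y, z].
In Python, from plant import * gives the robot as it stands. The module is installed in compiled form; this text tells all that it offers.
- The arm moves only by the tool play_rows, never from a script. Its arguments are lists of equal length, an entry for each row: "linear": the shift along the world's x, y, z in m, a list of three; "turn": the turn about the world's z in degrees. A call has 1 to 8 rows; each row shifts and turns the commanded pose from where the row before left it; what a row does not reach is not made up. A row lasts 1/8 s, in which the tool goes at most 62.5 mm and 10.7 degrees, less where a joint would pass 70% of its speed; a pose out of reach is approached as far as the arm can. A call is refused whole if a number of a shift passes 0.0625 or a number of a turn 10.7, either way. A call with a gripper value outside its range is refused whole. "hand" is the finger opening in m, from 0 to 0.0854, set as the call begins (left out, the last holds). The fingers move at their own pace and stop on an object; the grip force is fixed at half the most. Time passes only in rows, so rows that do not move let the fingers close. It gives the time, the measured TCP pose, the force, the opening and the grip force at its end, in the units of the state.
- state(): the state, without advancing time (a new reading comes with each control period).
- grab_frame(name): name is "side" or "top" or "wrist"; returns the picture (420x560x3 uint8, red, green, blue); there is no depth.
- camera_info(name): a dict with "camera_matrix" (3x3 intrinsics, pixels), "origin" and "attitude" of the camera in the world; the wrist camera has in their place "mount" (4x4, takes a point from camera to tool coordinates, whose origin is the TCP and whose axes are the flange's). Camera axes: x right, y down, z forward; pixel columns grow to the right and rows downward; lengths in m; the calibration is good to about 2 mm. A picture is of the moment at which its call begins: read the wrist's pose just before it. camera_info takes no time and is no camera call.
- job_done(): hands the job in; it is judged then, once.
Trained networks look in the newest picture that a camera, given by its name, has taken for a name from the list of things; names that differ only in an ending like _2 or _b are one class to them, and where a whole thing is asked for, a point or a joint stands for the part that bears it (a point fixed in the world has none). Each returns a list of dicts, best first, with "p" (0 to 1); they miss things now and then, are a little off and sometimes report something else, mostly with a low value. They report only what shows in the picture. A call takes as long as a camera call.
- trace(camera, thing): "region" (420x560 bool, what is visible of it) and "location" ([column, row] in pixels, amid what is visible of it).
The state is a dict: "time": time; "joint_pos": joint angles; "joint_vel": joint speeds; "joint_efforts": joint torques, N m; "tool_pos": TCP position; "tool_rot": TCP orientation; "contact_force": force on the tool from outside, world axes, zero at the start; "ft_torque": the same for the moment, N m; "gripper_width": opening from 0.0 (shut) to 1.0 (fully open); "grasp_force": force on a finger pad.
Only numpy, scipy, OpenCV 4.12 (cv2) and the standard library are available. Lean on these libraries where they do the work, as an engineer would, in place of code of your own. Each camera call takes 0.05 s, during which the arm holds its last target. There are 200 camera calls.

## Working session

There is one attempt and no reset: what is moved stays moved. The work goes in short steps, Python scripts to look and compute and a tool call to move; the robot and the scene stay as the last step left them, time stands still between calls to the robot, and variables do not carry over. Pictures are saved under pics/ and viewed, at most 10 in all, crops included, and the job is handed in when it is done.

Besides the shell and the picture viewer there is one more tool, called after "Call:" as name(argument=value, ...) on one line, values as JSON. play_rows: Moves the arm, as the interface text tells. Its arguments: {"type":"object","properties":{"linear":{"type":"array","items":{"type":"array","items":{"type":"number"}}},"turn":{"type":"array","items":{"type":"number"}},"hand":{"type":"number"}},"required":["linear","turn"]}

```bash
mkdir -p pics; cat > h.py <<'E'
from plant import *
import numpy as np, cv2
from scipy.spatial.transform import Rotation as R
def cam(name, s=None):
    c=camera_info(name); K=np.array(c["camera_matrix"])
    if "mount" in c:
        M=np.array(c["mount"]); q=s["tool_rot"]; Rt=R.from_quat([q[1],q[2],q[3],q[0]]).as_matrix()
        return K, Rt@M[:3,3]+np.array(s["tool_pos"]), Rt@M[:3,:3]
    a=np.array(c["attitude"])
    A=a if a.shape==(3,3) else R.from_quat([a[1],a[2],a[3],a[0]]).as_matrix()
    return K,np.array(c["origin"]),A
def at_z(C,px,z):
    K,o,A=C; d=A@np.linalg.inv(K)@np.array([px[0],px[1],1.]); return o+d*(z-o[2])/d[2]
def proj(C,P):
    K,o,A=C; p=K@(A.T@(np.array(P)-o)); return p[:2]/p[2]
def save(n,im): cv2.imwrite("pics/"+n+".png",cv2.cvtColor(im,cv2.COLOR_RGB2BGR))
E
python3 - <<'E'
from h import *
s=state(); print(s)
for n in("side","top"):
    print(n,camera_info(n)); save(n,grab_frame(n))
    C=cam(n)
    for t in("brush","stand","jug","descaler","tub","magnifier"):
        for r in trace(n,t)[:2]:
            m=np.argwhere(r["region"]); print(n,t,round(r["p"],2),r["location"],m.min(0),m.max(0), at_z(C,r["location"],0.05).round(3))
E
```

```text
{'time': 0.0, 'joint_pos': array([ 1.07797929e+00,  5.33760420e-02,  1.61427347e+00,  1.06392707e-06,
        1.47599009e+00, -1.18981998e-01]), 'joint_vel': array([-0.00183407,  0.00063452, -0.00084711, -0.00041406,  0.00136051,
        0.00030083]), 'joint_efforts': array([-1.95716989e-04, -3.93664491e+01, -3.70185292e+01, -6.21177878e-05,
        6.78893208e-03, -9.66442030e-06]), 'tool_pos': array([0.22794013, 0.58129529, 0.23006338]), 'tool_rot': array([-3.08724169e-04,  1.85830947e-01,  9.82581199e-01, -9.75797919e-04]), 'contact_force': array([ 0.44995293, -0.31447529, -0.08352179]), 'ft_torque': array([ 0.05189366, -0.05221487, -0.0040828 ]), 'grasp_force': 0.0, 'gripper_width': 1.0029742703464197}
side {'camera_matrix': array([[489.82476273,   0.        , 281.08615559],
       [  0.        , 489.82476273, 203.94382044],
       [  0.        ,   0.        ,   1.        ]]), 'origin': array([ 0.36175593, -0.85485241,  0.75339611]), 'attitude': array([-0.45574577,  0.88307919, -0.0971062 ,  0.05511192])}
side brush 0.67 [207.4, 156.6] [117 198] [170 219] [0.433 0.384 0.05 ]
side
[... 685 characters left out ...]
[-0.07572817,  0.70421304, -0.70350221,  0.05859924])}
top brush 0.9 [152.3, 269.2] [259 129] [281 166] [0.435 0.319 0.05 ]
top stand 0.71 [165.0, 269.7] [252 146] [290 181] [0.434 0.287 0.05 ]
top stand 0.37 [314.8, 180.1] [151 289] [194 378] [ 0.663 -0.087  0.05 ]
top jug 0.77 [404.7, 267.9] [238 377] [287 431] [ 0.44  -0.303  0.05 ]
top jug 0.19 [152.8, 268.2] [258 128] [282 166] [0.438 0.318 0.05 ]
top descaler 0.55 [295.1, 250.0] [235 279] [267 308] [ 0.483 -0.036  0.05 ]
top tub 0.93 [223.3, 174.7] [149 187] [197 257] [0.678 0.149 0.05 ]
top magnifier 0.92 [318.3, 181.9] [151 289] [194 379] [ 0.658 -0.096  0.05 ]
top magnifier 0.46 [223.0, 172.1] [148 186] [198 257] [0.685 0.15  0.05 ]
```

View pics/side.png

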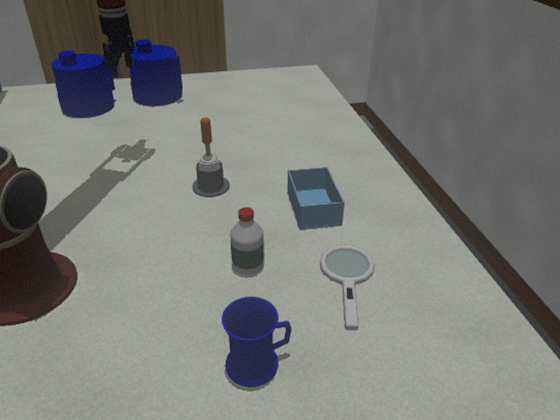

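View pics/top.png

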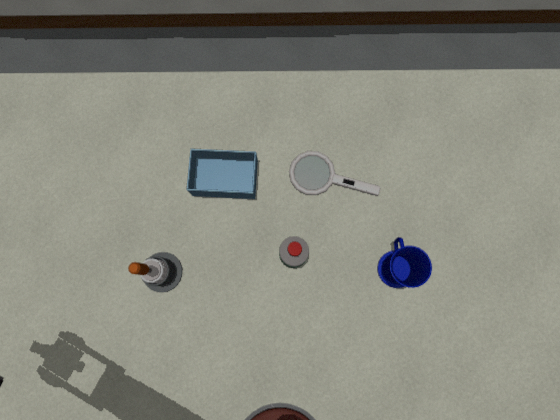

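The top view shows the stand foot at about (161,271), the handle end at (133,268), the bottle cap at (295,249), the jug rim at (411,266) and its handle at (399,243). The side view agrees: brush at (206,130), jug at (251,340).

```bash
python3 - <<'E'
from h import *
T=cam("top");S=cam("side")
it=cv2.cvtColor(cv2.imread("pics/top.png"),cv2.COLOR_BGR2RGB).astype(int)
isd=cv2.cvtColor(cv2.imread("pics/side.png"),cv2.COLOR_BGR2RGB).astype(int)
def orange(i): return (i[...,0]>90)&(i[...,0]>2*i[...,2]+20)&(i[...,1]>i[...,0]*.3)
for n,im,box in(("top",it,(250,120,290,180)),("side",isd,(110,190,175,230))):
    r0,c0,r1,c1=box;m=np.argwhere(orange(im[r0:r1,c0:c1]))+[r0,c0]
    print(n,len(m),m.min(0),m.max(0),m.mean(0))
print("handle top z.206",at_z(T,(133,268),.206).round(3),"stand foot z.005",at_z(T,(161.5,271.5),.005).round(3))
print("side: handle top",at_z(S,(206,120),.206).round(3),"stand foot",at_z(S,(210.5,186),.005).round(3))
print("jug rim top",at_z(T,(411,266.5),.125).round(3),"side",at_z(S,(250,318),.125).round(3),"foot side",at_z(S,(252,367),.005).round(3))
print("jug handle", at_z(T,(398,241),.085).round(3))
print("bottle cap",at_z(T,(295,249),.15).round(3),at_z(S,(246,214),.145).round(3))
# fit by ellipse of the jug blue region
b=((it[...,2]>60)&(it[...,2]>2*it[...,0])&(it[...,2]>1.8*it[...,1])); b[:, :330]=0
m=np.argwhere(b);print(m.min(0),m.max(0))
for c in ((.44,-.33),(.435,-.325)): print([proj(T,[c[0]+.048*np.cos(a),c[1]+.048*np.sin(a),.125]).round(0) for a in np.arange(4)*np.pi/2])
E
```

```text
top 99 [263 129] [273 139] [267.85858586 134.07070707]
side 30 [118 201] [122 209] [119.8        204.73333333]
handle top z.206 [0.43  0.311 0.206] stand foot z.005 [0.432 0.309 0.005]
side: handle top [0.433 0.296 0.206] stand foot [0.43  0.298 0.005]
jug rim top [ 0.439 -0.296  0.125] side [ 0.44  -0.302  0.125] foot side [ 0.439 -0.31   0.005]
jug handle [ 0.502 -0.281  0.085]
bottle cap [ 0.476 -0.033  0.15 ] [ 0.478 -0.04   0.145]
[238 378] [287 431]
[array([425., 245.]), array([405., 266.]), array([427., 288.]), array([447., 266.])]
[array([423., 247.]), array([403., 268.]), array([425., 290.]), array([445., 268.])]
```

Call:
play_rows(linear=[[0.025,-0.034,0.012],[0.025,-0.034,0.012],[0.025,-0.034,0.012],[0.025,-0.034,0.012],[0.025,-0.034,0.012],[0.025,-0.034,0.012],[0.025,-0.034,0.012],[0.025,-0.034,0.012]], turn=[0,0,0,0,0,0,0,0])

```text
time: 1.7
tool_pos: [0.4289, 0.3086, 0.3279]
tool_rot: [0.0, 0.186, 0.983, 0.0]
contact_force: [0.6, 0.1, 0.0]
gripper_width: 0.999
grasp_force: 0.0
```

```bash
python3 - <<'E'
from h import *
s=state(); im=grab_frame("wrist"); save("w1",im); print(s["tool_pos"],s["time"])
W=cam("wrist",s); print(proj(W,[.431,.307,.206]),proj(W,[.431,.307,.07]), W[1], W[2][:,2])
for t in("brush","stand"):
    for r in trace("wrist",t)[:2]:
        m=np.argwhere(r["region"]); print(t,r["p"],r["location"],m.min(0),m.max(0),at_z(W,r["location"],.2))
E
```

```text
[0.42886576 0.30864012 0.32793657] 1.7
[277.48003043 204.01323871] [277.48381376 175.4390662 ] [0.35567778 0.33657892 0.47048553] [ 0.28692701 -0.11144378 -0.95144794]
brush 0.94 [276.6, 177.8] [153 257] [214 299] [0.40834619 0.31500105 0.2       ]
stand 0.88 [274.2, 154.2] [134 245] [195 309] [0.38701605 0.32102504 0.2       ]
```

View pics/w1.png

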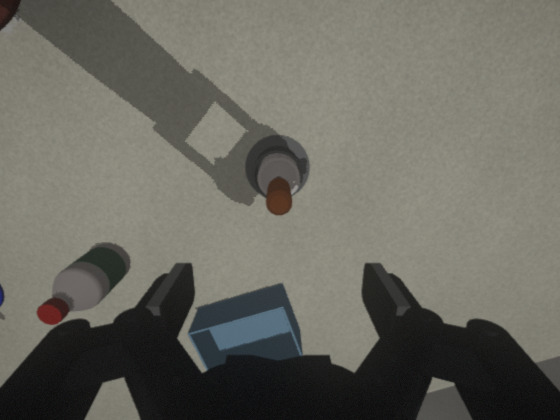

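The wrist view shows the handle's end at (279,202), as predicted (277,204), upright in the stand (foot about (278,167)), and nothing between the fingers. Descending.

Call:
play_rows(linear=[[0.002,-0.002,-0.022],[0,0,-0.022],[0,0,-0.022],[0,0,-0.022],[0,0,-0.022],[0,0,-0.022],[0,0,-0.022],[0,0,-0.022]], turn=[0,0,0,0,0,0,0,0])

```text
time: 2.85
tool_pos: [0.429, 0.3078, 0.1486]
tool_rot: [-0.001, 0.185, 0.983, -0.001]
contact_force: [-0.6, 0.2, 0.6]
gripper_width: 1.002
grasp_force: 0.0
```

Call:
play_rows(linear=[[0,0,0],[0,0,0],[0,0,0],[0,0,0],[0,0,0],[0,0,0]], turn=[0,0,0,0,0,0], hand=0.015)

```text
time: 3.6
tool_pos: [0.431, 0.3083, 0.1526]
tool_rot: [0.001, 0.186, 0.983, 0.001]
contact_force: [0.6, 0.3, 5.1]
gripper_width: 0.289
grasp_force: 59.3
```

Call:
play_rows(linear=[[0,0,0.02],[0,0,0.025],[0,0,0.028],[0,0,0.028],[0,0,0.028],[0,0,0.028],[0,0,0.028],[0,0,0.025]], turn=[0,0,0,0,0,0,0,0])

```text
time: 4.6
tool_pos: [0.4298, 0.3075, 0.3626]
tool_rot: [-0.0, 0.186, 0.983, -0.0]
contact_force: [0.3, 0.3, -2.5]
gripper_width: 0.286
grasp_force: 59.1
```

Call:
play_rows(linear=[[0,-0.02,0],[0,-0.04,0],[0,-0.045,0],[0,-0.045,0],[0,-0.045,0],[0,-0.045,0],[0,-0.045,0],[0,-0.045,0]], turn=[0,0,0,0,0,0,0,0])

```text
time: 5.6
tool_pos: [0.4287, -0.0242, 0.3596]
tool_rot: [-0.001, 0.186, 0.983, -0.0]
contact_force: [1.0, -0.2, -1.9]
gripper_width: 0.285
grasp_force: 59.3
```

Call:
play_rows(linear=[[0,-0.045,0],[0,-0.045,0],[0,-0.045,0],[0,-0.035,0],[0,-0.02,0],[0,0,0]], turn=[0,0,0,0,0,0])

```text
time: 6.35
tool_pos: [0.4294, -0.2128, 0.3601]
tool_rot: [-0.001, 0.187, 0.982, 0.001]
contact_force: [0.8, -0.5, -2.0]
gripper_width: 0.293
grasp_force: 59.4
```

```bash
python3 - <<'E'
from h import *
s=state(); print(s["time"],s["tool_pos"],s["grasp_force"])
im=grab_frame("wrist"); save("w2",im); save("s2",grab_frame("side"))
W=cam("wrist",s)
for z,r in((.125,.048),(.005,.048)):
    print(z,[proj(W,[.439+r*np.cos(a),-.304+r*np.sin(a),z]).round(0) for a in np.arange(4)*np.pi/2],proj(W,[.439,-.304,z]))
a=cv2.imread("pics/w2.png"); b=cv2.imread("pics/s2.png"); cv2.imwrite("pics/c2.png",np.hstack([a[:,60:500],b[100:400,130:410].repeat(1,0) if 0 else cv2.resize(b[170:400,150:347],(360,420))]))
E
```

```text
6.35 [ 0.42935592 -0.2128308   0.36012727] 59.37843561172485
0.125 [array([233., 238.]), array([251., 196.]), array([203., 176.]), array([187., 220.])] [218.26827109 208.20413405]
0.005 [array([243., 212.]), array([257., 178.]), array([220., 162.]), array([207., 197.])] [231.50421132 187.41665978]
```

View pics/c2.png

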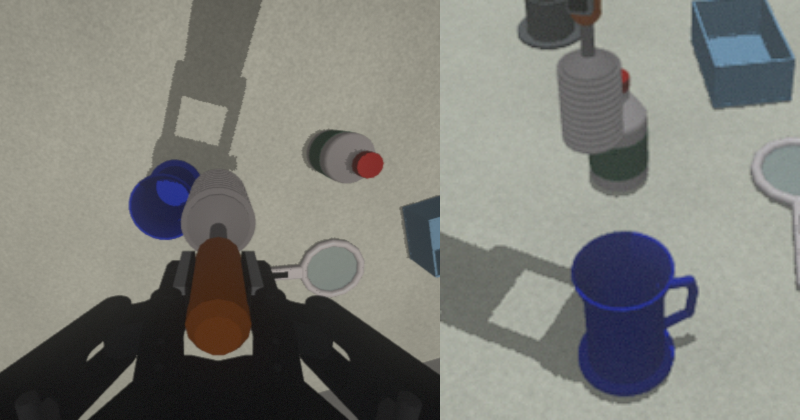

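The wrist view (left crop) shows the jug rim just left of the brush head, at cols 130-200 and rows 160-240. The side view shows the brush hanging straight and the jug undisturbed. I'll fit the jug's silhouette for a finer position.

```bash
cat > fit.py <<'E'
from h import *
from scipy.optimize import minimize
s=state()
V=[("top",cam("top"),cv2.imread("pics/top.png")),("side",cam("side"),cv2.imread("pics/side.png")),("wrist",cam("wrist",s),cv2.imread("pics/w2.png"))]
def blue(n,i):
    i=i.astype(int);b=(i[...,0]>50)&(i[...,0]>2*i[...,2])&(i[...,0]>1.7*i[...,1])
    m=np.zeros_like(b); r={"top":(225,300,365,445),"side":(285,395,210,300),"wrist":(140,260,170,320)}[n]
    m[r[0]:r[1],r[2]:r[3]]=b[r[0]:r[1],r[2]:r[3]]; return m
M={n:blue(n,i) for n,_,i in V}
pr=[(0,.048),(.005,.048),(.01,.038),(.095,.038),(.125,.048)]
A=np.linspace(0,2*np.pi,40)
def model(C,x,y,th):
    m=np.zeros((420,560),np.uint8)
    for (z0,r0),(z1,r1) in zip(pr[:-1],pr[1:]):
        P=[proj(C,[x+r*np.cos(a),y+r*np.sin(a),z]) for z,r in((z0,r0),(z1,r1)) for a in A]
        cv2.fillConvexPoly(m,cv2.convexHull((np.array(P)*16).astype(np.int32)),1,shift=4)
    d=np.array([-np.sin(th),np.cos(th)])
    L=[proj(C,[x+d[0]*r,y+d[1]*r,z]) for r,z in((.036,.088),(.07,.088),(.07,.03),(.036,.03))]
    cv2.polylines(m,[(np.array(L)*16).astype(np.int32)],False,1,thickness=4,shift=4)
    return m>0
def cost(p,names):
    c=0
    for n,C,_ in V:
        if n not in names: continue
        m=model(C,p[0]/10,p[1]/10,p[2]); w=1
        if n=="wrist": m=m.copy(); m[:,245:]=0; b=M[n].copy(); b[:,245:]=0
        else: b=M[n]
        c+=1-(m&b).sum()/(m|b).sum()
    return c
for names in(("top",),("side",),("wrist",),("top","side","wrist")):
    r=min((minimize(cost,[4.39,-3.04,t],args=(names,),method="Nelder-Mead",options=dict(initial_simplex=[[4.39,-3.04,t],[4.5,-3.04,t],[4.39,-2.94,t],[4.39,-3.04,t+.3]])) for t in(-1.2,)),key=lambda r:r.fun)
    print(names,(r.x[:2]/10).round(4),r.x[2].round(2),r.fun.round(3))
E
python3 fit.py
```

```text
('top',) [ 0.4387 -0.2954] -1.46 0.214
('side',) [ 0.441 -0.299] -1.41 0.573
('wrist',) [ 0.4431 -0.2939] -1.35 0.456
('top', 'side', 'wrist') [ 0.4407 -0.2958] -1.45 1.266
```

Call:
play_rows(linear=[[0.003,-0.02,0],[0.003,-0.025,-0.01],[0.003,-0.023,-0.015],[0.002,-0.015,-0.02],[0,0,-0.015],[0,0,0]], turn=[0,0,0,0,0,0])

```text
time: 7.2
tool_pos: [0.4405, -0.2943, 0.2987]
tool_rot: [-0.002, 0.186, 0.983, 0.001]
contact_force: [0.3, 0.7, -1.7]
gripper_width: 0.292
grasp_force: 59.4
```

```bash
python3 - <<'E'
from h import *
s=state(); print(s["time"],s["tool_pos"],s["grasp_force"])
a=grab_frame("top"); b=grab_frame("side"); 
x=np.hstack([cv2.resize(a[170:330,300:500],(400,320)),cv2.resize(b[200:400,150:400],(400,320))]); save("c3",x)
E
```

```text
7.2 [ 0.44050972 -0.2943323   0.29874419] 59.449228048324585
```

View pics/c3.png

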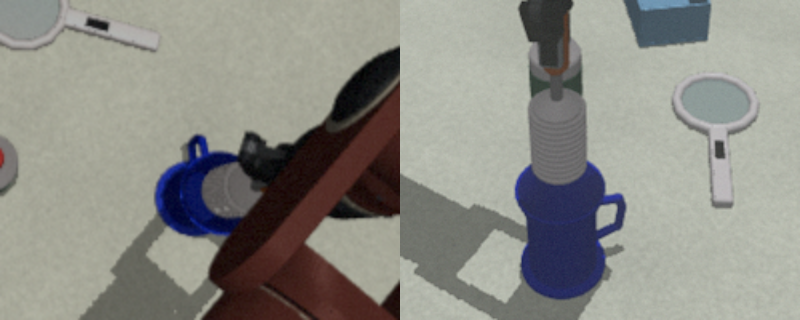

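Both views show the brush head centred over the jug's mouth. First push.

Call:
play_rows(linear=[[0,-0.002,-0.02],[0,0,-0.025],[0,0,-0.025],[0,0,-0.025],[0,0,-0.022],[0,0,-0.016],[0,0,-0.009],[0,0,0]], turn=[0,0,0,0,0,0,0,0])

```text
time: 8.3
tool_pos: [0.441, -0.297, 0.1588]
tool_rot: [-0.0, 0.186, 0.983, 0.0]
contact_force: [-0.2, -0.1, -1.3]
gripper_width: 0.29
grasp_force: 59.5
```

Call:
play_rows(linear=[[0,0,0],[0,0,0]], turn=[0,0])

```text
time: 8.55
tool_pos: [0.4417, -0.2976, 0.1604]
tool_rot: [0.001, 0.186, 0.983, -0.0]
contact_force: [-0.5, -0.7, -1.0]
gripper_width: 0.288
grasp_force: 59.5
```

Call:
play_rows(linear=[[0,0,-0.002],[0,0,-0.002],[0,0,-0.002],[0,0,0]], turn=[0,0,0,0])

```text
time: 9.05
tool_pos: [0.4411, -0.297, 0.1529]
tool_rot: [-0.0, 0.186, 0.983, 0.0]
contact_force: [-0.3, -0.1, -1.0]
gripper_width: 0.288
grasp_force: 59.5
```

Call:
play_rows(linear=[[0,0,-0.002],[0,0,-0.002],[0,0,0]], turn=[0,0,0])

```text
time: 9.43
tool_pos: [0.4422, -0.2978, 0.1527]
tool_rot: [0.001, 0.186, 0.983, -0.001]
contact_force: [-2.5, 3.2, 10.6]
gripper_width: 0.289
grasp_force: 60.8
```

The brush has touched the floor (10 N). Now the remaining strokes.

Call:
play_rows(linear=[[0,0,0.02],[0,0,0.03],[0,0,0.03],[0,0,0],[0,0,0],[0,0,-0.025],[0,0,-0.025],[0,0,-0.015]], turn=[0,0,0,0,0,0,0,0])

```text
time: 10.42
tool_pos: [0.4398, -0.2959, 0.1607]
tool_rot: [-0.002, 0.186, 0.983, 0.001]
contact_force: [0.1, 0.8, -1.0]
gripper_width: 0.288
grasp_force: 59.4
```

Call:
play_rows(linear=[[0,0,-0.008],[0,0,-0.004],[0,0,-0.002],[0,0,0],[0,0,0]], turn=[0,0,0,0,0])

```text
time: 11.05
tool_pos: [0.4418, -0.2974, 0.1527]
tool_rot: [0.001, 0.186, 0.983, -0.0]
contact_force: [-1.7, 2.2, 4.7]
gripper_width: 0.29
grasp_force: 60.2
```

Call:
play_rows(linear=[[0,0,0.02],[0,0,0.03],[0,0,0.029],[0,0,0],[0,0,0],[0,0,-0.025],[0,0,-0.025],[0,0,-0.015]], turn=[0,0,0,0,0,0,0,0])

```text
time: 12.05
tool_pos: [0.4399, -0.296, 0.1609]
tool_rot: [-0.002, 0.186, 0.983, 0.001]
contact_force: [-0.4, -0.1, -1.8]
gripper_width: 0.287
grasp_force: 59.4
```

Call:
play_rows(linear=[[0,0,-0.008],[0,0,-0.004],[0,0,-0.002],[0,0,0],[0,0,0]], turn=[0,0,0,0,0])

```text
time: 12.68
tool_pos: [0.4418, -0.2975, 0.1527]
tool_rot: [0.001, 0.186, 0.983, -0.0]
contact_force: [-1.9, 2.4, 5.3]
gripper_width: 0.287
grasp_force: 60.2
```

Call:
play_rows(linear=[[0,0,0.02],[0,0,0.025],[0,0,0.028],[0,0,0.028],[0,0,0.028],[0,0,0.028],[0,0,0.028],[0,0,0.025]], turn=[0,0,0,0,0,0,0,0])

```text
time: 13.68
tool_pos: [0.4414, -0.2974, 0.3634]
tool_rot: [0.001, 0.186, 0.983, -0.001]
contact_force: [0.2, -0.2, -0.7]
gripper_width: 0.29
grasp_force: 59.5
```

Call:
play_rows(linear=[[-0.011,0.02,0],[0,0.04,0],[0,0.045,0],[0,0.045,0],[0,0.045,0],[0,0.045,0],[0,0.045,0],[0,0.045,0]], turn=[0,0,0,0,0,0,0,0])

```text
time: 14.68
tool_pos: [0.4302, 0.0342, 0.3623]
tool_rot: [0.002, 0.186, 0.983, 0.0]
contact_force: [0.4, -0.2, -2.8]
gripper_width: 0.285
grasp_force: 59.5
```

Call:
play_rows(linear=[[0,0.045,0],[0,0.045,0],[0,0.045,0],[0,0.045,0],[0,0.045,0],[0,0.03,0],[0,0.02,0],[0,0,0]], turn=[0,0,0,0,0,0,0,0])

```text
time: 15.68
tool_pos: [0.4302, 0.3085, 0.361]
tool_rot: [0.0, 0.185, 0.983, 0.0]
contact_force: [-0.6, -0.2, -1.1]
gripper_width: 0.288
grasp_force: 59.6
```

Call:
play_rows(linear=[[0,0,-0.02],[0,0,-0.025],[0,0,-0.025],[0,0,-0.025],[0,0,0],[0,0,0]], turn=[0,0,0,0,0,0])

```text
time: 16.42
tool_pos: [0.4306, 0.3073, 0.2658]
tool_rot: [0.0, 0.186, 0.982, 0.0]
contact_force: [-0.9, 0.7, -1.7]
gripper_width: 0.288
grasp_force: 59.6
```

```bash
python3 - <<'E'
from h import *
s=state(); print(s["time"],s["tool_pos"],s["grasp_force"])
a=grab_frame("top"); b=grab_frame("side"); 
x=np.hstack([cv2.resize(a[200:320,90:240],(400,320)),cv2.resize(b[80:220,130:305],(400,320))]); save("c4",x)
E
```

```text
16.425 [0.4305505 0.3073194 0.2657968] 59.60347920656204
```

View pics/c4.png

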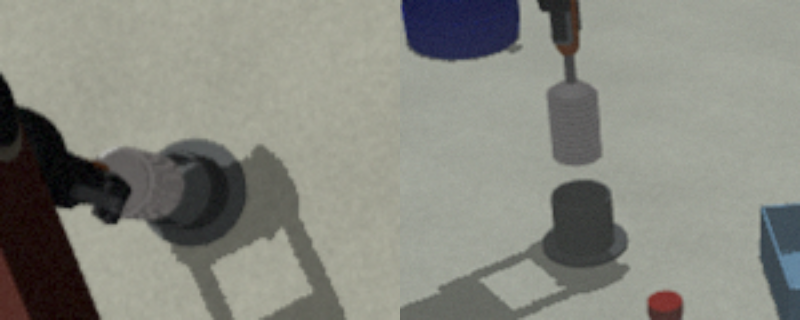

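The brush hangs straight above the stand in both views. Lowering it.

Call:
play_rows(linear=[[0,0,-0.015],[0,0,-0.018],[0,0,-0.018],[0,0,-0.018],[0,0,-0.015],[0,0,-0.012],[0,0,-0.008],[0,0,-0.004]], turn=[0,0,0,0,0,0,0,0])

```text
time: 17.52
tool_pos: [0.4302, 0.3078, 0.157]
tool_rot: [-0.0, 0.186, 0.983, -0.0]
contact_force: [0.4, 0.0, -1.8]
gripper_width: 0.287
grasp_force: 59.6
```

Call:
play_rows(linear=[[0,0,-0.002],[0,0,-0.002],[0,0,0],[0,0,0]], turn=[0,0,0,0])

```text
time: 18.02
tool_pos: [0.4303, 0.3079, 0.1536]
tool_rot: [0.0, 0.186, 0.983, 0.0]
contact_force: [-0.6, -0.1, -1.9]
gripper_width: 0.285
grasp_force: 59.6
```

Call:
play_rows(linear=[[0,0,-0.002],[0,0,-0.001],[0,0,0],[0,0,0]], turn=[0,0,0,0])

```text
time: 18.52
tool_pos: [0.431, 0.3082, 0.1526]
tool_rot: [0.001, 0.186, 0.983, 0.001]
contact_force: [-2.0, -1.0, 7.2]
gripper_width: 0.288
grasp_force: 60.6
```

On the stand's floor (7 N); release, then lift away.

Call:
play_rows(linear=[[0,0,0],[0,0,0],[0,0,0],[0,0,0],[0,0,0],[0,0,0]], turn=[0,0,0,0,0,0], hand=0.085)

```text
time: 19.27
tool_pos: [0.4302, 0.3078, 0.1503]
tool_rot: [-0.0, 0.186, 0.983, -0.0]
contact_force: [-0.1, 0.6, 1.3]
gripper_width: 0.999
grasp_force: 0.0
```

Call:
play_rows(linear=[[0,0,0.01],[0,0,0.02],[0,0,0.025],[0,0,0.025],[0,0,0.025],[0,0,0.025],[0,0,0],[0,0,0]], turn=[0,0,0,0,0,0,0,0])

```text
time: 20.27
tool_pos: [0.43, 0.3077, 0.2801]
tool_rot: [-0.0, 0.186, 0.983, -0.0]
contact_force: [-0.3, -1.4, -0.5]
gripper_width: 0.994
grasp_force: 0.0
```

```bash
python3 - <<'E'
from h import *
s=state(); print(s["time"],s["tool_pos"],s["grasp_force"])
save("s5",grab_frame("side"))
E
```

```text
20.275 [0.43003898 0.30772677 0.28012788] 0.0
```

View pics/s5.png

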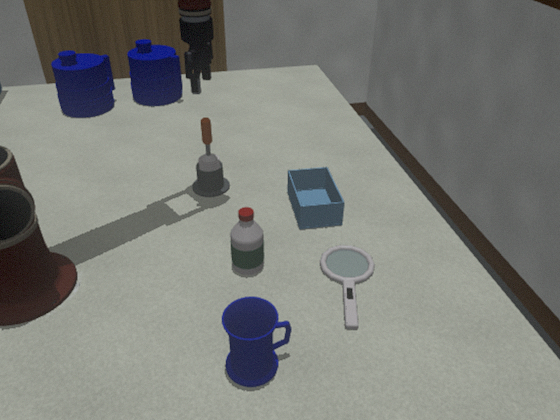

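The brush stands upright in its stand at (207,155), and the jug is unmoved at (251,340). The bottle, tub and magnifier are where they were, and the gripper is clear.

```bash
python3 -c "
from plant import *
print(job_done())"
```

```text
the job is handed in; nothing more can be done
None
```

I scrubbed the jug with three pushes to its floor, put the brush back in its stand and let go, and handed the job in at about 20 s with the jug upright and the bottle, tub and magnifier undisturbed; the hand-in returned no verdict.

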